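Gauge the depth of a guide-block channel

ROBOT

A 6-joint arm with a two-finger parallel gripper is mounted at the origin on a cart in front of the work surface, level with it; the furniture and walls round the work are solid. World frame = base frame: x ahead of the robot, y to its left, z up, the work surface at z = 0. Lengths are in m, angles in degrees, forces in N, time in s.
With the tool pointing down it reaches from about 0.325 to 0.9 m from the base axis. Payload 6.1 kg.
Tool frame: the origin (TCP) lies on the centre line of the jaws, within the pads' length; the fingertips stand arm.tip_extent ahead of it and the grasp point (between the pads) lies 8 mm behind it (arm.tip_extent is the distance from the TCP to the fingertips, in m); z points along the fingers, y is the line along which they close (so a half turn about z gives the same grasp; the last joint's range is limited). The gripper opens to 85 mm and grips with 20 to 120 N. Pads are 22 mm wide; open, the fingers measure 114 mm over their backs; the gripper's body (76 mm by 85 mm) begins 54 mm behind the grasp point. The pads swing forward as they close: fully open they stand 13 mm farther back than shut.
Start: joints at [-83.486, 12.628, 87.462, -0, 79.91, -7.225], TCP at [0.148, -0.607, 0.207] pointing down, gripper open.
Joint ranges: [-170.65, 170.65], [-52.31, 119.04], [5.05, 147.46], [-71.25, 251.25], [11.57, 151.72], [-153.62, 153.62]. Speed limits (degrees/s): [147.25, 147.25, 172.46, 180, 180, 180].

INTERFACE

Orientations are given as a 3x3 rotation matrix whose columns are the frame's x, y, z axes.
In Python, from workcell import sensors, cams, order, arm gives the robot as it stands. The module is installed in compiled form; this text tells all that it offers.
- The arm moves only by the tool apply_moves, never from a script. Its arguments are lists of equal length, an entry for each row: "linear": the shift along the world's x, y, z in m, a list of three; "turn": the turn, a rotation vector about the world's x, y, z in rad, a list of three; "hand": the closure, from 0 (fully open) to 1 (shut). A call has 1 to 8 rows; each row shifts and turns the commanded pose from where the row before left it; what a row does not reach is not made up. A row lasts 1/10 s, in which the tool goes at most 50 mm and 8.59 degrees, less where a joint would pass 70% of its speed; a pose out of reach is approached as far as the arm can. A call is refused whole if a number of a shift passes 0.05 or a number of a turn 0.15, either way. A call with a gripper value outside its range is refused whole. The fingers move at their own pace and stop on an object; "newtons" is the grip in N (left out, the last holds). Time passes only in rows, so rows that do not move let the fingers close. It gives the time, the measured TCP pose, the force, the opening and the grip force at its end, in the units of the state.
- sensors.state(): the state, without advancing time (a new reading comes with each control period).
- cams.capture(name): name is "side" or "top" or "wrist"; returns the picture (400x640x3 uint8, red, green, blue); there is no depth.
- cams.calibration(name): a dict with "intrinsics" (3x3 intrinsics, pixels), "extrinsics" (4x4, takes a point from world to camera coordinates). Camera axes: x right, y down, z forward; pixel columns grow to the right and rows downward; lengths in m; the calibration is good to about 2 mm. A picture is of the moment at which its call begins: read the wrist's pose just before it. calibration takes no time and is no camera call; for the wrist camera it gives the pose at the moment of the call.
- order.close_job(): hands the job in; it is judged then, once.
The state is a dict: "t": time; "q": joint angles; "joint_vel": joint speeds; "effort": joint torques, N m; "eef_pos": TCP position; "eef_rot": TCP orientation; "ft_force": force on the tool from outside, world axes, zero at the start; "wrist_torque": the same for the moment, N m; "finger_gap": opening from 0.0 (shut) to 1.0 (fully open); "grasp_force": force on a finger pad.
Only numpy, scipy, OpenCV 4.12 (cv2) and the standard library are available. Lean on these libraries where they do the work, as an engineer would, in place of code of your own. Each camera call takes 0.05 s, during which the arm holds its last target. There are 200 camera calls.

TASK

Find out how deep the channel in the bolted-down steel guide block is: take the depth gauge out of its wooden stand, let its sprung probe down into the channel and press the gauge's foot flat on the block across the channel with about 10 N (never more than 25 N) for about a second, so that the pointer, which stays where the probe pushes it, keeps the reading. Then stand the gauge upright in its stand again, foot down: in the end seat beside the dowel post if the channel is deeper than 10 mm, in the end seat at the plain end if it is shallower. The pointer cannot be set back, so do not push the probe in beside the channel or anywhere else, and leave the other things on the table where they are.

Things in the scene. Friction and masses are not known exactly. Their poses are not given: they have to be found in the camera images.
- guide_block: Fixed steel guide block: a bar 70 x 60 mm (x, y) on a bolted plate 108 x 50 x 8 mm (bolt heads to 14.5 mm). The bar is packed up: its flat top is 32 to 38 mm over the table, not measured. A straight channel 7 mm wide runs along all of its x axis at y = 0, its floor flat and 5 to 15 mm below the bar's top (height and depth differ from run to run). Origin: centre of the underside, z up.
- channel_mid (a point): Point on the channel's centre line, midway along the bar, 32 mm over the table: the bar's real top face lies 0 to 6 mm above this point and must be felt or seen. x axis along the channel, y across it, z up.
- gauge_stand: Fixed wooden stand 132 x 56 x 40 mm (x, y, z) with three seats 36 mm apart along x: pockets 16 x 16 mm, 32 mm deep, in the flat top. The probe hangs in the pocket, the foot rests on the top, its long side across the stand (along y). A dowel post 11 mm across, 16 mm above the top, stands at the +x (far) end, at x = 58.5, y = 17 mm. Origin at the centre of the underside.
- seat_post (a point): Centre of the pocket of the end seat beside the dowel post (the stand's x = +36 mm), at the level of the stand's top. Axes as the stand.
- seat_plain (a point): Centre of the pocket of the end seat at the plain end (the stand's x = -36 mm), at the level of the stand's top. Axes as the stand.
- gauge: Loose depth gauge, about 0.2 kg, upright in the stand's middle seat at the start. Steel foot 26 x 44 x 6 mm (x, y, z); on it an aluminium barrel 22 x 24 mm (x, y) from 6 to 66 mm above the foot's underside, gripped on its two y faces (24 mm apart); cap up to 70 mm. Origin at the centre of the foot's underside, z up along the barrel. The foot's long side (y) goes across the channel.
- gauge_foot (a point): Centre of the underside of the gauge's foot (the gauge's origin), z up along the barrel. Below it, on the z axis, a round probe 4 mm across with a ball end sticks out 20 mm. It slides up into the barrel against a spring: 1 N at first, 5 N fully in (0.2 N per mm), and about 0.6 N for the pointer's rubbing.
- gauge_pointer (a joint): Brass pointer on the barrel's -x face, in m: the farthest the probe has been pushed in so far. 0 at the start; the probe carries it up and it stays there. Channel depth = 0.020 minus this value once the foot has sat flat (so it reads 0.005 to 0.015). Pushed in on the block's top beside the channel it would read 0.020 and be spoilt.
- wax_block: Bystander: yellow beeswax block 33 x 51 x 23 mm, beside the guide block.
- bobbin_1: Bystander: metal bobbin 22 mm across, 11 mm high, in front of the guide block.
- awl_bench: Bystander: awl 135 mm long with a wooden handle 24 mm across, lying right of the guide block.
- buckle: Bystander: ring buckle 54 mm across, 6 mm thick, lying right of the guide block.
Mind the look-alikes: they are no part of the job. Leave any purple look-alike of the gauge alone.

How it is judged:
By the outcome, as a careful person would: the job done as asked, in the order asked, and still so for the second after the job is handed in, with the robot touching nothing.
It also fails if it takes over 56 s, if anything falls off the work surface, if the arm or the gripper's body presses on something with over 40 N, if the wrist force passes 120 N, or if a joint passes its speed limit or range.

## Working session

There is one attempt and no reset: what is moved stays moved. The work goes in short steps, Python scripts to look and compute and a tool call to move; the robot and the scene stay as the last step left them, time stands still between calls to the robot, and variables do not carry over. Pictures are saved under pics/ and viewed, at most 10 in all, crops included, and the job is handed in when it is done.

Besides the shell and the picture viewer there is one more tool, called as name(argument=value, ...), one argument or row to a line, values as JSON. apply_moves: Moves the arm, as the interface text tells. Its arguments: {"type":"object","properties":{"linear":{"type":"array","items":{"type":"array","items":{"type":"number"}}},"turn":{"type":"array","items":{"type":"array","items":{"type":"number"}}},"hand":{"type":"array","items":{"type":"number"}},"newtons":{"type":"number"}},"required":["linear","turn","hand"]}

```bash
mkdir -p pics
cat > h.py <<'E'
import numpy as np, cv2
from workcell import sensors, cams, order, arm
def snap(n,f):
    im=cams.capture(n); cv2.imwrite(f'pics/{f}.png',im[:,:,::-1]); return im
def ray(n,u,v,z,cal=None):
    c=cal or cams.calibration(n); K=np.array(c['intrinsics']);E=np.array(c['extrinsics'])
    d=E[:3,:3].T@np.linalg.solve(K,[u,v,1]); o=-E[:3,:3].T@E[:3,3]
    return o+d*(z-o[2])/d[2]
def proj(n,p,cal=None):
    c=cal or cams.calibration(n); K=np.array(c['intrinsics']);E=np.array(c['extrinsics'])
    q=K@(E[:3,:3]@np.array(p)+E[:3,3]); return q[:2]/q[2]
E
python3 - <<'E'
from h import *
a=snap('top','top1');b=snap('side','side1')
print(arm.tip_extent); s=sensors.state();print(s)
for n in('top','side'):
    E=np.array(cams.calibration(n)['extrinsics']);print(n,-E[:3,:3].T@E[:3,3],E[:3,:3].round(2).tolist())
E
```

```text
0.011
{'t': 0.1, 'q': array([-8.34863502e+01,  1.26710423e+01,  8.75203127e+01, -9.64368912e-04,
        7.99108259e+01, -7.22678690e+00]), 'joint_vel': array([-0.06142276, -0.14459939, -0.0659332 , -0.00825609, -0.003779  ,
       -0.15225326]), 'effort': array([ 5.22495266e-04, -4.98245645e+01, -3.90545225e+01, -2.54839515e-04,
        5.62260946e-03, -3.70487044e-06]), 'eef_pos': array([ 0.14835532, -0.60652016,  0.20619504]), 'eef_rot': array([[ 9.71381048e-01,  2.37526446e-01, -2.18771913e-04],
       [ 2.37526455e-01, -9.71379457e-01,  1.76999936e-03],
       [ 2.07911114e-04, -1.77130795e-03, -9.99998410e-01]]), 'ft_force': array([-0.22426401, -0.35089909, -0.62644025]), 'wrist_torque': array([ 0.01468773,  0.03979273, -0.00319386]), 'grasp_force': 0.0, 'finger_gap': 1.0012599164666967}
top [ 0.30091125 -0.4173697   0.91093969] [[0.01, -1.0, 0.0], [-0.98, -0.01, -0.2], [0.2, 0.0, -0.98]]
side [ 0.25597836 -1.14932206  0.41966858] [[0.96, -0.29, 0.0], [-0.12, -0.4, -0.91], [0.26, 0.87, -0.42]]
```

View pics/top1.png

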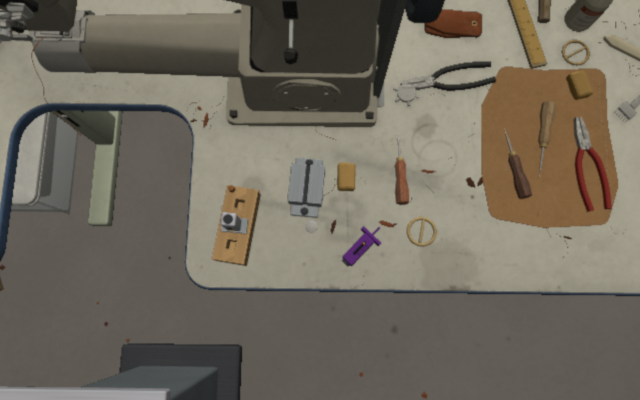

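View pics/side1.png

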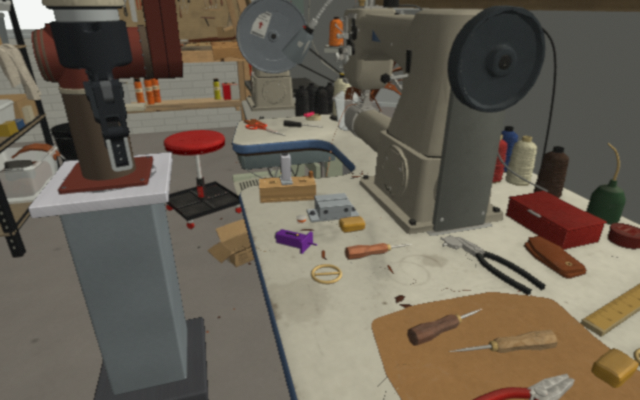

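The top view shows the stand at about (236,225) with its post at (232,188), and the gauge at (231,221). The guide block is at (307,187) with its channel running up the image, and the purple decoy is at (361,245). Next I'll enlarge this area.

Run:
```python
from h import *
im=cv2.imread('pics/top1.png')[145:275,200:330]
cv2.imwrite('pics/c1.png',cv2.resize(im,None,fx=4.6,fy=4.6,interpolation=cv2.INTER_CUBIC))
for n,u,v,z in [('stand',236,225,.04),('post',232,188,.056),('block',307,187,.035),('machbase',303,122,0),('machbase top',303,75,.1)]:
    print(n,ray('top',u,v,z).round(3))
```

```text
stand [ 0.433 -0.271  0.04 ]
post [ 0.494 -0.264  0.056]
block [ 0.503 -0.392  0.035]
machbase [ 0.636 -0.381  0.   ]
machbase top [ 0.684 -0.383  0.1  ]
```

View pics/c1.png

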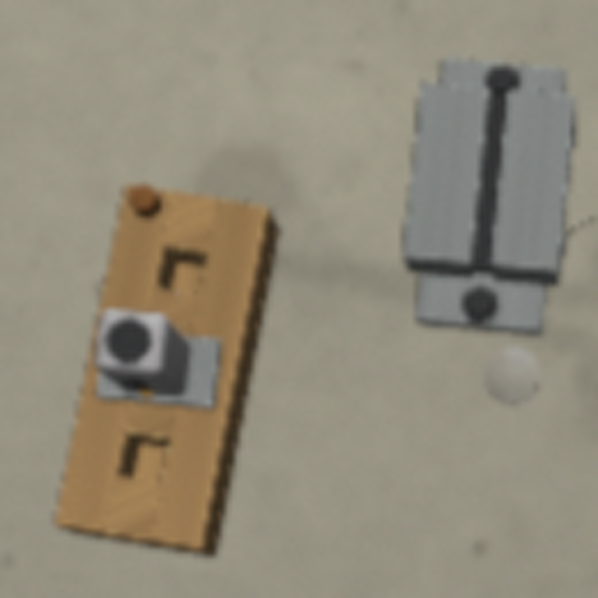

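Run:
```python
from h import *
c=lambda u,v,z:ray('top',200+u/4.6-.4,145+v/4.6-.4,z)
S=np.array([c(*p,.04) for p in[(126,188),(276,212),(209,547),(56,525)]]);B=np.array([c(*p,.035) for p in[(420,85),(573,97),(557,275),(406,262)]])
ch=[c(500,90,.035),c(481,265,.035)]
yaw=lambda d:np.degrees(np.arctan2(d[1],d[0])).round(2)
for Q in(S,B):
    print(Q.mean(0).round(4),yaw(Q[0]-Q[3]),yaw(Q[1]-Q[2]),yaw(Q[0]-Q[1])-90,[np.linalg.norm(Q[i]-Q[i-1]).round(4) for i in range(4)])
print(ch,yaw(ch[0]-ch[1]))
cap=c(127,341,.11);print('cap',cap); print('post',c(145,200,.056))
cal=cams.calibration('wrist');E=np.array(cal['extrinsics']);s=sensors.state();R=s['eef_rot']
print('cam in tool',R.T@(-E[:3,:3].T@E[:3,3]-s['eef_pos']),'cam axes in tool',(E[:3,:3]@R).round(3).tolist(),cal['intrinsics'])
```

```text
[ 0.4343 -0.271   0.04  ] -8.62 -8.92 -8.430000000000007 [np.float64(0.1299), np.float64(0.0581), np.float64(0.1287), np.float64(0.0575)]
[ 0.5092 -0.3902  0.035 ] -2.89 -4.22 -3.7900000000000063 [np.float64(0.07), np.float64(0.0593), np.float64(0.0703), np.float64(0.0577)]
[array([ 0.54462392, -0.39376968,  0.035     ]), array([ 0.47554927, -0.38785393,  0.035     ])] -4.9
cap [ 0.43198839 -0.26851387  0.11      ]
post [ 0.49427247 -0.26251418  0.056     ]
cam in tool [ 0.07235966  0.00037914 -0.1667805 ] cam axes in tool [[-0.001, 1.0, -0.001], [-0.959, -0.001, -0.283], [-0.283, 0.0, 0.959]] [[331.71090623   0.         316.98741443]
 [  0.         331.71090623 201.90474558]
 [  0.           0.           1.        ]]
```

Stand centre is about (0.434,-0.271) with yaw -8.6°. Block centre is about (0.509,-0.390) with yaw -4°. I'll move to a viewpoint above both.

apply_moves(
  linear=[
    [0.032,0.035,0.006],
    [0.032,0.035,0.006],
    [0.032,0.035,0.006],
    [0.032,0.035,0.006],
    [0.032,0.035,0.006],
    [0.032,0.035,0.006],
    [0.032,0.035,0.006],
    [0.032,0.035,0.006],
  ],
  turn=[
    [0,0,-0.049],
    [0,0,-0.049],
    [0,0,-0.049],
    [0,0,-0.049],
    [0,0,-0.049],
    [0,0,-0.049],
    [0,0,-0.049],
    [0,0,-0.049],
  ],
  hand=[0,0,0,0,0,0,0,0],
)

```text
t: 0.9
eef_pos: [0.4052, -0.3253, 0.2552]
eef_rot: [[0.988, -0.154, -0.0], [-0.154, -0.988, 0.0], [-0.0, -0.0, -1.0]]
ft_force: [0.3, -0.5, -0.7]
finger_gap: 1.0
grasp_force: 0.0
```

apply_moves(
  linear=[
    [0,0,0],
    [0,0,0],
    [0,0,0],
  ],
  turn=[
    [0,0,0],
    [0,0,0],
    [0,0,0],
  ],
  hand=[0,0,0],
)

```text
t: 1.2
eef_pos: [0.4037, -0.3276, 0.2547]
eef_rot: [[0.988, -0.152, -0.001], [-0.152, -0.988, 0.0], [-0.001, -0.0, -1.0]]
ft_force: [-0.6, 0.5, 0.4]
finger_gap: 1.0
grasp_force: 0.0
```

Run:
```python
from h import *
import pickle
s=sensors.state();cal=cams.calibration('wrist');im=snap('wrist','w1');pickle.dump((s,cal),open('w1.pkl','wb'))
print(s['eef_pos'],s['eef_rot'].round(3),s['ft_force'],s['t'])
cv2.imwrite('pics/w1b.png',cv2.resize(im[:,:,::-1],(800,500),interpolation=cv2.INTER_CUBIC))
```

```text
[ 0.40371326 -0.32757533  0.25467947] [[ 0.988 -0.152 -0.001]
 [-0.152 -0.988  0.   ]
 [-0.001 -0.    -1.   ]] [-0.62642483  0.45625393  0.44538365] 1.2
```

View pics/w1b.png

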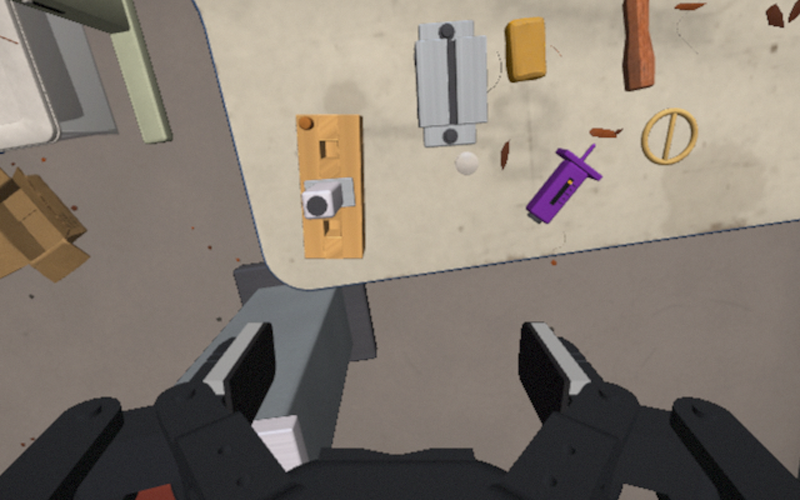

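The wrist view shows the stand at (332,187), the gauge at (325,200), the block at (452,85) and the decoy at (560,185). I'll crop in for precision.

Run:
```python
from h import *
im=cv2.imread('pics/w1.png')[8:213,230:400]
cv2.imwrite('pics/c2.png',cv2.resize(im,None,fx=2.9,fy=2.9,interpolation=cv2.INTER_CUBIC))
```

```text
(no output)
```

View pics/c2.png

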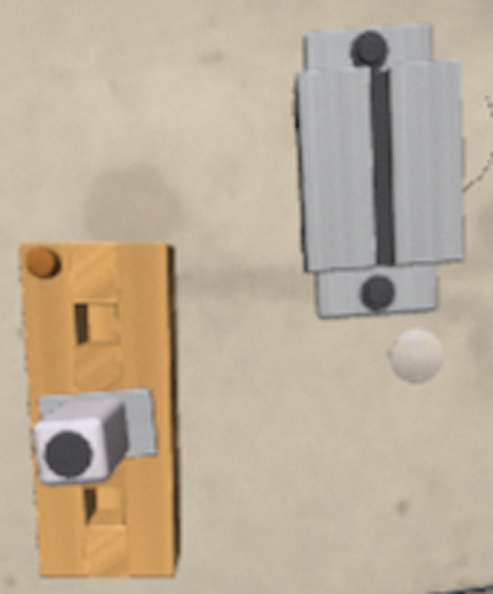

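Run:
```python
from h import *
import pickle
s,cal=pickle.load(open('w1.pkl','rb'))
c=lambda u,v,z:ray('wrist',230+u/2.9-.35,8+v/2.9-.35,z,cal)
S=np.array([c(*p,.04) for p in[(20,243),(168,243),(175,576),(40,575)]])
yaw=lambda d:np.degrees(np.arctan2(d[1],d[0])).round(2)
def rep(Q): print(Q.mean(0).round(4),yaw(Q[0]-Q[3]),yaw(Q[1]-Q[2]),yaw(Q[0]-Q[1])-90,[np.linalg.norm(Q[i]-Q[i-1]).round(4) for i in range(4)])
rep(S)
for z in(.032,.035,.038): rep(np.array([c(*p,z) for p in[(298,71),(461,61),(464,260),(306,271)]]))
ch=[c(380,68,.035),c(386,265,.035)];print(ch,yaw(ch[0]-ch[1]))
print('cap',c(69,454,.11),'post',c(43,262,.056),'footR',c(152,389,.046),c(157,455,.046))
print('seats',c(103,324,.04),c(107,505,.04))
```

```text
[ 0.4327 -0.2714  0.04  ] -9.07 -8.94 -8.760000000000005 [np.float64(0.1308), np.float64(0.0557), np.float64(0.1312), np.float64(0.056)]
[ 0.5074 -0.393   0.032 ] -5.48 -4.31 -5.579999999999998 [np.float64(0.0703), np.float64(0.0596), np.float64(0.0696), np.float64(0.0611)]
[ 0.5072 -0.3926  0.035 ] -5.48 -4.31 -5.579999999999998 [np.float64(0.0697), np.float64(0.0592), np.float64(0.0691), np.float64(0.0606)]
[ 0.5069 -0.3921  0.038 ] -5.48 -4.31 -5.579999999999998 [np.float64(0.0692), np.float64(0.0587), np.float64(0.0685), np.float64(0.0601)]
[array([ 0.54106518, -0.39565607,  0.035     ]), array([ 0.47272577, -0.390034  ,  0.035     ])] -4.7
cap [ 0.43041646 -0.27109566  0.11      ] post [ 0.492853  -0.2644939  0.056    ] footR [ 0.44109276 -0.29405949  0.046     ] [ 0.41548639 -0.29132638  0.046     ]
seats [ 0.46778995 -0.2792014   0.04      ] [ 0.39745757 -0.26680006  0.04      ]
```

The stand measures centre (0.4327,-0.2714) with yaw -8.9°, and the gauge is at about (0.4315,-0.271). I'll go above it, then down, then close.

apply_moves(
  linear=[
    [0.014,0.028,-0.01],
    [0.014,0.0285,-0.02],
    [0,0,-0.03],
    [0,0,-0.03],
    [0,0,-0.03],
    [0,0,-0.03],
    [0,0,-0.02],
    [0,0,-0.01],
  ],
  turn=[
    [0,0,0],
    [0,0,0],
    [0,0,0],
    [0,0,0],
    [0,0,0],
    [0,0,0],
    [0,0,0],
    [0,0,0],
  ],
  hand=[0,0,0,0,0,0,0,0],
)

```text
t: 2.05
eef_pos: [0.4302, -0.2708, 0.0725]
eef_rot: [[0.988, -0.154, -0.003], [-0.154, -0.988, 0.003], [-0.004, -0.002, -1.0]]
ft_force: [0.9, -0.6, -0.7]
finger_gap: 1.002
grasp_force: 0.0
```

apply_moves(
  linear=[
    [0,0,0],
    [0,0,0],
    [0,0,0],
  ],
  turn=[
    [0,0,0],
    [0,0,0],
    [0,0,0],
  ],
  hand=[0,0,0],
)

```text
t: 2.35
eef_pos: [0.4332, -0.2717, 0.0767]
eef_rot: [[0.988, -0.152, 0.002], [-0.152, -0.988, -0.002], [0.002, 0.001, -1.0]]
ft_force: [0.5, 0.1, 0.6]
finger_gap: 1.0
grasp_force: 0.0
```

Run:
```python
from h import *
s=sensors.state();im=snap('wrist','w2');print(s['eef_pos'],s['ft_force'])
```

```text
[ 0.43322479 -0.27172418  0.07671225] [0.52132901 0.07463172 0.57743296]
```

View pics/w2.png

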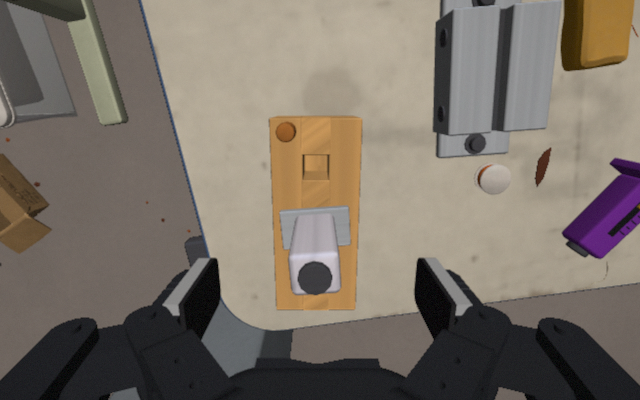

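The gauge's cap is at (315,277), centred between the fingers. I'll close on it.

apply_moves(
  linear=[
    [0,0,0],
    [0,0,0],
    [0,0,0],
    [0,0,0],
    [0,0,0],
    [0,0,0],
    [0,0,0],
    [0,0,0],
  ],
  turn=[
    [0,0,0],
    [0,0,0],
    [0,0,0],
    [0,0,0],
    [0,0,0],
    [0,0,0],
    [0,0,0],
    [0,0,0],
  ],
  hand=[1,1,1,1,1,1,1,1],
  newtons=60,
)

```text
t: 3.2
eef_pos: [0.4329, -0.2707, 0.0756]
eef_rot: [[0.988, -0.152, 0.001], [-0.152, -0.988, -0.0], [0.001, 0.0, -1.0]]
ft_force: [0.3, 1.1, 4.5]
finger_gap: 0.253
grasp_force: 58.7
```

Run:
```python
from h import *
s=sensors.state();print(s['t'],s['eef_pos'],s['ft_force'],s['finger_gap'],s['grasp_force'])
im=snap('wrist','w3')[150:350,230:410]
cv2.imwrite('pics/c3.png',cv2.resize(im[:,:,::-1],None,fx=3,fy=3,interpolation=cv2.INTER_CUBIC))
c=cams.calibration('wrist');p=s['eef_pos'];R=s['eef_rot'];x=R[:,0];y=-R[:,1]
for n,q in [('capfront',[.011,0,.066+.04]),('footfrontL',[.013,.022,.046]),('footfrontR',[.013,-.022,.046])]:
    print(n,proj('wrist',[*(p+x*q[0]+y*q[1])[:2],q[2]],c))
```

```text
3.2 [ 0.43286052 -0.27074557  0.07563313] [0.28669995 1.12905828 4.51452365] 0.25287175524268757 58.660314335720614
capfront [316.4216423  247.53308887]
footfrontL [280.97488701 204.46219061]
footfrontR [352.08601519 204.41053471]
```

View pics/c3.png

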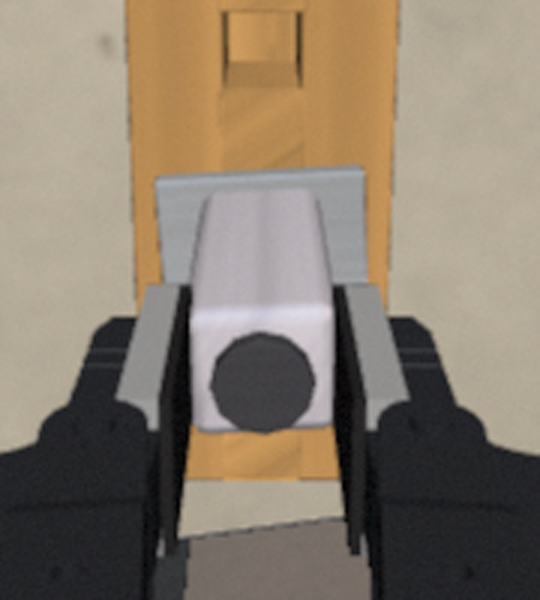

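The gauge is gripped, centred laterally, and sits about +2.8° in yaw relative to the jaws, roughly 2 mm toward -x. I'll lift it and move over the channel.

apply_moves(
  linear=[
    [0,0,0.005],
    [0,0,0.015],
    [0,0,0.025],
    [0,0,0.02],
    [0.015,-0.024,0],
    [0.02,-0.034,0],
    [0.02,-0.034,0],
    [0.015,-0.02,0],
  ],
  turn=[
    [0,0,0],
    [0,0,0],
    [0,0,0],
    [0,0,0],
    [0,0,0.02],
    [0,0,0],
    [0,0,0],
    [0,0,0],
  ],
  hand=[1,1,1,1,1,1,1,1],
)

```text
t: 4.05
eef_pos: [0.5024, -0.3846, 0.1392]
eef_rot: [[0.991, -0.133, -0.001], [-0.133, -0.991, 0.0], [-0.001, 0.0, -1.0]]
ft_force: [0.0, -0.4, -2.4]
finger_gap: 0.254
grasp_force: 58.7
```

apply_moves(
  linear=[
    [0.007,-0.009,0],
    [0,0,-0.01],
    [0,0,-0.01],
    [0,0,-0.008],
    [0,0,0],
    [0,0,0],
    [0,0,0],
    [0,0,0],
  ],
  turn=[
    [0,0,0],
    [0,0,0],
    [0,0,0],
    [0,0,0],
    [0,0,0],
    [0,0,0],
    [0,0,0],
    [0,0,0],
  ],
  hand=[1,1,1,1,1,1,1,1],
)

```text
t: 4.85
eef_pos: [0.5098, -0.3918, 0.113]
eef_rot: [[0.991, -0.132, 0.001], [-0.132, -0.991, -0.001], [0.001, 0.001, -1.0]]
ft_force: [0.4, 0.1, -1.9]
finger_gap: 0.249
grasp_force: 58.7
```

Run:
```python
from h import *
import pickle
s=sensors.state();cal=cams.calibration('wrist');im=snap('wrist','w4')[90:290,220:420];pickle.dump((s,cal),open('w4.pkl','wb'))
print(s['t'],s['eef_pos'],s['eef_rot'].round(4),s['ft_force'],s['finger_gap'],s['grasp_force'])
a=cv2.resize(im[:,:,::-1],(600,600),interpolation=cv2.INTER_CUBIC)
cv2.imwrite('pics/c4.png',a)
```

```text
4.85 [ 0.50976286 -0.39181453  0.11304097] [[ 9.913e-01 -1.316e-01  9.000e-04]
 [-1.316e-01 -9.913e-01 -1.000e-03]
 [ 1.000e-03  8.000e-04 -1.000e+00]] [ 0.39613751  0.09034493 -1.89275877] 0.24889904301355886 58.70645120856352
```

View pics/c4.png

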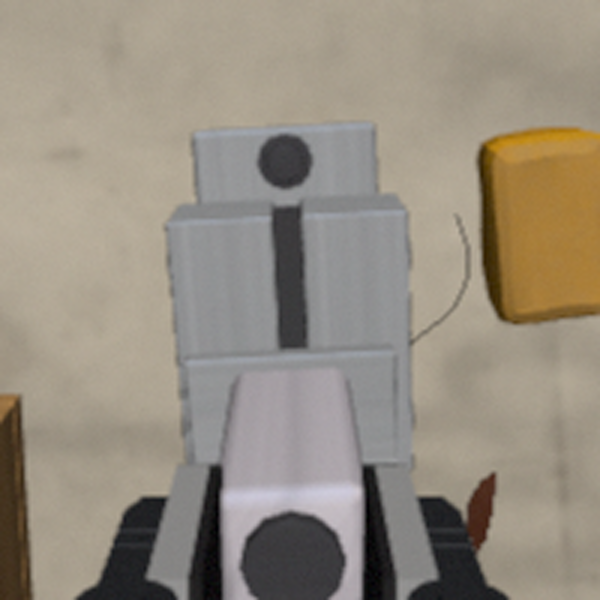

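Run:
```python
from h import *
import pickle
s,cal=pickle.load(open('w4.pkl','rb'))
c=lambda u,v,z:ray('wrist',220+u/3-.33,90+v/3-.33,z,cal)
yaw=lambda d:np.degrees(np.arctan2(d[1],d[0])).round(2)
fz=s['eef_pos'][2]-.0356+.006
L,R=c(186,357,fz),c(398,348,fz);f=(L+R)/2;print('foot',L,R,yaw(L-R)-90,np.linalg.norm(L-R))
g=np.radians(yaw(L-R)-90);ctr=f-.013*np.array([np.cos(g),np.sin(g),0]);print('gauge ctr',ctr)
for z in(.032,.035,.038):
    a,b=c(287,206,z),c(293,345,z);d=(a-b)/np.linalg.norm(a-b);n=np.array([-d[1],d[0],0])
    w=[c(170,222,z),c(405,210,z)]
    print(z,a,b,yaw(d),'offset of gauge from channel',n@(ctr-a),'TCP offs',n@(s['eef_pos']-a),'barwidth',np.linalg.norm(w[0]-w[1]),'edge mid off',n@((w[0]+w[1])/2-a))
```

```text
foot [ 0.52281489 -0.37173656  0.08344097] [ 0.51893239 -0.41542963  0.08344097] -5.079999999999998 0.04386523015293321
gauge ctr [ 0.5079247  -0.39243199  0.08344097]
0.032 [ 0.54319101 -0.39538666  0.032     ] [ 0.507008  -0.3920805  0.032    ] -5.22 offset of gauge from channel -0.0002666185435348539 TCP offs 0.0005155443032820087 barwidth 0.058994160948858516 edge mid off 2.9465634601064602e-05
0.035 [ 0.54365367 -0.39546024  0.035     ] [ 0.50790853 -0.39219409  0.035     ] -5.22 offset of gauge from channel -0.00023543847837808438 TCP offs 0.0005467243684387786 barwidth 0.058280237750476395 edge mid off 2.9109053546956418e-05
0.038 [ 0.54411632 -0.39553382  0.038     ] [ 0.50880906 -0.39230769  0.038     ] -5.22 offset of gauge from channel -0.00020425841322131596 TCP offs 0.0005779044335955484 barwidth 0.05756631455209427 edge mid off 2.875247249287786e-05
```

The gauge is within 0.3 mm of the channel line and the yaw matches. I'll descend and feel for contact.

apply_moves(
  linear=[
    [0,0,-0.008],
    [0,0,-0.007],
    [0,0,-0.003],
    [0,0,-0.003],
    [0,0,-0.003],
    [0,0,0],
    [0,0,0],
    [0,0,0],
  ],
  turn=[
    [0,0,0],
    [0,0,0],
    [0,0,0],
    [0,0,0],
    [0,0,0],
    [0,0,0],
    [0,0,0],
    [0,0,0],
  ],
  hand=[1,1,1,1,1,1,1,1],
)

```text
t: 5.7
eef_pos: [0.5096, -0.3918, 0.0885]
eef_rot: [[0.991, -0.132, 0.0], [-0.132, -0.991, -0.0], [0.0, 0.0, -1.0]]
ft_force: [0.1, -0.5, -2.5]
finger_gap: 0.254
grasp_force: 58.7
```

apply_moves(
  linear=[
    [0,0,-0.0015],
    [0,0,-0.0015],
    [0,0,-0.001],
    [0,0,0],
    [0,0,0],
    [0,0,0],
  ],
  turn=[
    [0,0,0],
    [0,0,0],
    [0,0,0],
    [0,0,0],
    [0,0,0],
    [0,0,0],
  ],
  hand=[1,1,1,1,1,1],
)

```text
t: 6.3
eef_pos: [0.5095, -0.3916, 0.0843]
eef_rot: [[0.991, -0.132, 0.0], [-0.132, -0.991, -0.0], [0.0, 0.0, -1.0]]
ft_force: [-0.4, -0.4, -2.0]
finger_gap: 0.25
grasp_force: 58.8
```

The tip is at 0.0287 m, below the bar's lowest possible top, with no force, so the probe is in the channel.

apply_moves(
  linear=[
    [0,0,-0.002],
    [0,0,-0.002],
    [0,0,-0.001],
    [0,0,0],
    [0,0,0],
    [0,0,0],
  ],
  turn=[
    [0,0,0],
    [0,0,0],
    [0,0,0],
    [0,0,0],
    [0,0,0],
    [0,0,0],
  ],
  hand=[1,1,1,1,1,1],
)

```text
t: 6.9
eef_pos: [0.5095, -0.3916, 0.0793]
eef_rot: [[0.991, -0.132, 0.0], [-0.132, -0.991, -0.0], [0.0, 0.0, -1.0]]
ft_force: [0.1, 0.5, -0.1]
finger_gap: 0.253
grasp_force: 59.0
```

apply_moves(
  linear=[
    [0,0,-0.002],
    [0,0,-0.0015],
    [0,0,-0.001],
    [0,0,0],
    [0,0,0],
    [0,0,0],
  ],
  turn=[
    [0,0,0],
    [0,0,0],
    [0,0,0],
    [0,0,0],
    [0,0,0],
    [0,0,0],
  ],
  hand=[1,1,1,1,1,1],
)

```text
t: 7.5
eef_pos: [0.5095, -0.3916, 0.0747]
eef_rot: [[0.991, -0.132, 0.0], [-0.132, -0.991, -0.0], [0.0, -0.0, -1.0]]
ft_force: [-0.6, 0.1, 0.3]
finger_gap: 0.254
grasp_force: 59.1
```

apply_moves(
  linear=[
    [0,0,-0.0005],
    [0,0,-0.0005],
    [0,0,0],
    [0,0,0],
  ],
  turn=[
    [0,0,0],
    [0,0,0],
    [0,0,0],
    [0,0,0],
  ],
  hand=[1,1,1,1],
)

```text
t: 7.9
eef_pos: [0.5095, -0.3916, 0.0738]
eef_rot: [[0.991, -0.132, 0.0], [-0.132, -0.991, -0.0], [0.0, 0.0, -1.0]]
ft_force: [-0.4, 0.1, 1.0]
finger_gap: 0.256
grasp_force: 59.1
```

Probe contact is made. I'll go on in 0.5 mm steps.

apply_moves(
  linear=[
    [0,0,-0.0005],
    [0,0,-0.0005],
    [0,0,0],
    [0,0,0],
  ],
  turn=[
    [0,0,0],
    [0,0,0],
    [0,0,0],
    [0,0,0],
  ],
  hand=[1,1,1,1],
)

```text
t: 8.3
eef_pos: [0.5097, -0.3917, 0.0733]
eef_rot: [[0.991, -0.132, 0.001], [-0.132, -0.991, -0.0], [0.001, 0.0, -1.0]]
ft_force: [-0.4, 1.9, 5.5]
finger_gap: 0.258
grasp_force: 59.5
```

apply_moves(
  linear=[
    [0,0,-0.0005],
    [0,0,-0.0005],
    [0,0,0],
    [0,0,0],
  ],
  turn=[
    [0,0,0],
    [0,0,0],
    [0,0,0],
    [0,0,0],
  ],
  hand=[1,1,1,1],
)

```text
t: 8.7
eef_pos: [0.51, -0.3919, 0.0733]
eef_rot: [[0.991, -0.132, 0.001], [-0.132, -0.991, -0.001], [0.001, 0.001, -1.0]]
ft_force: [-1.7, 1.7, 10.1]
finger_gap: 0.257
grasp_force: 60.0
```

apply_moves(
  linear=[
    [0,0,-0.0005],
    [0,0,0],
    [0,0,0],
  ],
  turn=[
    [0,0,0],
    [0,0,0],
    [0,0,0],
  ],
  hand=[1,1,1],
)

```text
t: 9.0
eef_pos: [0.5102, -0.3919, 0.0734]
eef_rot: [[0.991, -0.132, 0.002], [-0.132, -0.991, -0.001], [0.002, 0.001, -1.0]]
ft_force: [-2.3, 3.0, 10.9]
finger_gap: 0.253
grasp_force: 60.2
```

The foot is seated at TCP 0.0733 with about 10 N. I'll hold for one second or so.

apply_moves(
  linear=[
    [0,0,0],
    [0,0,0],
    [0,0,0],
    [0,0,0],
    [0,0,0],
    [0,0,0],
    [0,0,0],
  ],
  turn=[
    [0,0,0],
    [0,0,0],
    [0,0,0],
    [0,0,0],
    [0,0,0],
    [0,0,0],
    [0,0,0],
  ],
  hand=[1,1,1,1,1,1,1],
)

```text
t: 9.7
eef_pos: [0.5102, -0.3919, 0.0733]
eef_rot: [[0.991, -0.132, 0.001], [-0.132, -0.991, -0.001], [0.002, 0.001, -1.0]]
ft_force: [-1.6, 3.4, 11.8]
finger_gap: 0.254
grasp_force: 60.2
```

apply_moves(
  linear=[
    [0,0,0],
    [0,0,0],
    [0,0,0],
    [0,0,0],
    [0,0,0],
    [0,0,0],
  ],
  turn=[
    [0,0,0],
    [0,0,0],
    [0,0,0],
    [0,0,0],
    [0,0,0],
    [0,0,0],
  ],
  hand=[1,1,1,1,1,1],
)

```text
t: 10.3
eef_pos: [0.5102, -0.3919, 0.0733]
eef_rot: [[0.991, -0.132, 0.001], [-0.132, -0.991, -0.001], [0.002, 0.001, -1.0]]
ft_force: [-2.1, 3.8, 12.6]
finger_gap: 0.252
grasp_force: 60.2
```

apply_moves(
  linear=[
    [0,0,0.002],
    [0,0,0.003],
    [0,0,0.001],
    [0,0,0],
    [0,0,0],
  ],
  turn=[
    [0,0,0],
    [0,0,0],
    [0,0,0],
    [0,0,0],
    [0,0,0],
  ],
  hand=[1,1,1,1,1],
)

```text
t: 10.8
eef_pos: [0.5093, -0.3915, 0.0768]
eef_rot: [[0.991, -0.132, -0.0], [-0.132, -0.991, 0.0], [-0.0, -0.0, -1.0]]
ft_force: [0.6, 0.0, -0.3]
finger_gap: 0.25
grasp_force: 59.0
```

Run:
```python
from h import *
F=[]
for i in range(12):
    cams.capture('side'); s=sensors.state(); F.append(s['ft_force'][2])
print(s['t'],s['eef_pos'],np.mean(F),np.std(F))
```

```text
11.4 [ 0.50943864 -0.39154771  0.07717939] 0.5293846393989722 0.4510040440675012
```

Next I'll find where the probe leaves the floor on the way up. Height above seated equals the probe travel.

apply_moves(
  linear=[
    [0,0,0.002],
    [0,0,0.002],
    [0,0,0.0012],
    [0,0,0],
    [0,0,0],
  ],
  turn=[
    [0,0,0],
    [0,0,0],
    [0,0,0],
    [0,0,0],
    [0,0,0],
  ],
  hand=[1,1,1,1,1],
)

```text
t: 11.9
eef_pos: [0.5094, -0.3916, 0.0824]
eef_rot: [[0.991, -0.132, -0.0], [-0.132, -0.991, 0.0], [-0.0, -0.0, -1.0]]
ft_force: [-0.1, -0.5, -0.1]
finger_gap: 0.253
grasp_force: 58.9
```

```bash
cat > f.py <<'E'
from h import *
F=[]
for i in range(12):
    cams.capture('side'); s=sensors.state(); F.append(s['ft_force'][2])
print(s['t'],s['eef_pos'],np.mean(F),np.std(F))
E
python3 f.py
```

```text
12.5 [ 0.50942752 -0.39158534  0.08236931] -0.3575471264897387 0.5422167991685946
```

apply_moves(
  linear=[
    [0,0,0.002],
    [0,0,0.002],
    [0,0,0.002],
    [0,0,0],
    [0,0,0],
  ],
  turn=[
    [0,0,0],
    [0,0,0],
    [0,0,0],
    [0,0,0],
    [0,0,0],
  ],
  hand=[1,1,1,1,1],
)

```text
t: 13.0
eef_pos: [0.5094, -0.3916, 0.0884]
eef_rot: [[0.991, -0.132, -0.0], [-0.132, -0.991, 0.0], [-0.0, -0.0, -1.0]]
ft_force: [-0.3, -0.5, -1.8]
finger_gap: 0.254
grasp_force: 58.7
```

```bash
python3 f.py
```

```text
13.6 [ 0.50943788 -0.39159943  0.08839344] -2.1971854570290326 0.5260175577749051
```

apply_moves(
  linear=[
    [0,0,-0.002],
    [0,0,-0.002],
    [0,0,0],
    [0,0,0],
    [0,0,0],
  ],
  turn=[
    [0,0,0],
    [0,0,0],
    [0,0,0],
    [0,0,0],
    [0,0,0],
  ],
  hand=[1,1,1,1,1],
)

```text
t: 14.1
eef_pos: [0.5094, -0.3916, 0.0844]
eef_rot: [[0.991, -0.132, -0.0], [-0.132, -0.991, 0.0], [-0.0, -0.0, -1.0]]
ft_force: [0.8, -0.3, -2.4]
finger_gap: 0.255
grasp_force: 58.7
```

```bash
python3 f.py
```

```text
14.7 [ 0.50944623 -0.39162258  0.08440827] -1.6751756927868628 0.4543699896805559
```

apply_moves(
  linear=[
    [0,0,0.001],
    [0,0,0],
    [0,0,0],
  ],
  turn=[
    [0,0,0],
    [0,0,0],
    [0,0,0],
  ],
  hand=[1,1,1],
)

```text
t: 15.0
eef_pos: [0.5094, -0.3916, 0.0854]
eef_rot: [[0.991, -0.132, 0.0], [-0.132, -0.991, -0.0], [0.0, 0.0, -1.0]]
ft_force: [0.2, -1.0, -1.9]
finger_gap: 0.252
grasp_force: 58.7
```

```bash
python3 f.py
```

```text
15.6 [ 0.50942638 -0.39161616  0.0853995 ] -2.225676774842661 0.29887971102575783
```

Contact is lost near h≈11 mm, so the depth is close to the threshold and I need finer points.

apply_moves(
  linear=[
    [0,0,-0.0015],
    [0,0,0],
    [0,0,0],
  ],
  turn=[
    [0,0,0],
    [0,0,0],
    [0,0,0],
  ],
  hand=[1,1,1],
)

```text
t: 15.9
eef_pos: [0.5096, -0.3917, 0.0841]
eef_rot: [[0.991, -0.132, 0.0], [-0.132, -0.991, -0.0], [0.0, 0.0, -1.0]]
ft_force: [-0.4, -0.2, -0.7]
finger_gap: 0.256
grasp_force: 58.8
```

```bash
python3 f.py
```

```text
16.5 [ 0.50947809 -0.39166417  0.08394019] -0.9362863883881563 0.44783492342057474
```

apply_moves(
  linear=[
    [0,0,-0.001],
    [0,0,0],
    [0,0,0],
  ],
  turn=[
    [0,0,0],
    [0,0,0],
    [0,0,0],
  ],
  hand=[1,1,1],
)

```text
t: 16.8
eef_pos: [0.5094, -0.3916, 0.0829]
eef_rot: [[0.991, -0.132, 0.0], [-0.132, -0.991, -0.0], [0.0, -0.0, -1.0]]
ft_force: [0.0, -0.7, -0.9]
finger_gap: 0.253
grasp_force: 58.9
```

```bash
python3 f.py; python3 -c "
from h import *
c=cams.calibration('side');print(c)"
```

```text
17.4 [ 0.50945193 -0.39162631  0.08290851] -0.6893563065460704 0.6445069556492877
{'intrinsics': array([[408.85200472,   0.        , 321.82620165],
       [  0.        , 408.85200472, 193.33188212],
       [  0.        ,   0.        ,   1.        ]]), 'extrinsics': array([[ 0.95837417, -0.28551222,  0.00131657, -0.57402106],
       [-0.11824095, -0.40108621, -0.90837708, -0.0494928 ],
       [ 0.25988081,  0.87040946, -0.4181499 ,  1.1093413 ],
       [ 0.        ,  0.        ,  0.        ,  1.        ]])}
```

Contact on the floor ends at TCP 0.0844 and the foot seats at 0.0733–0.0737. That gives a travel of about 10.9 mm and a depth of about 9.1 mm, shallower than 10 mm, so it goes in the plain-end seat.

apply_moves(
  linear=[
    [0,0,0.01],
    [0,0,0.02],
    [0,0,0.015],
    [-0.02,0.022,0],
    [-0.03,0.034,0],
    [-0.03,0.034,0],
    [-0.02,0.024,0],
    [-0.0105,0.012,0],
  ],
  turn=[
    [0,0,0],
    [0,0,0],
    [0,0,0],
    [0,0,-0.017],
    [0,0,-0.017],
    [0,0,-0.017],
    [0,0,-0.016],
    [0,0,0],
  ],
  hand=[1,1,1,1,1,1,1,1],
)

```text
t: 18.2
eef_pos: [0.3974, -0.2635, 0.1282]
eef_rot: [[0.98, -0.198, -0.0], [-0.198, -0.98, 0.001], [-0.001, -0.001, -1.0]]
ft_force: [0.7, -0.3, -2.5]
finger_gap: 0.257
grasp_force: 58.8
```

apply_moves(
  linear=[
    [0,0,-0.01],
    [0,0,-0.005],
    [0,0,0],
    [0,0,0],
    [0,0,0],
  ],
  turn=[
    [0,0,0],
    [0,0,0],
    [0,0,0],
    [0,0,0],
    [0,0,0],
  ],
  hand=[1,1,1,1,1],
)

```text
t: 18.7
eef_pos: [0.3993, -0.2661, 0.113]
eef_rot: [[0.98, -0.198, 0.0], [-0.198, -0.98, 0.0], [0.0, -0.0, -1.0]]
ft_force: [-0.7, -0.3, -2.5]
finger_gap: 0.253
grasp_force: 58.8
```

Run:
```python
from h import *
import pickle
s=sensors.state();cal=cams.calibration('wrist');im=snap('wrist','w5')[60:310,220:420];pickle.dump((s,cal),open('w5.pkl','wb'))
print(s['t'],s['eef_pos'],s['eef_rot'].round(4),s['ft_force'])
cv2.imwrite('pics/c5.png',cv2.resize(im[:,:,::-1],None,fx=2.4,fy=2.4,interpolation=cv2.INTER_CUBIC))
```

```text
18.7 [ 0.39933672 -0.26614782  0.11295671] [[ 0.9802 -0.1981  0.    ]
 [-0.1981 -0.9802  0.    ]
 [ 0.     -0.     -1.    ]] [-0.70138929 -0.30930855 -2.45700394]
```

View pics/c5.png

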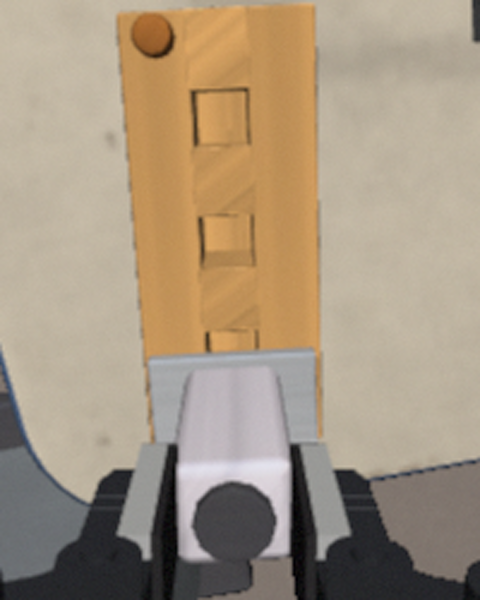

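The post-end pocket is at (220,117), the middle pocket at (227,241) and the top edge of the plain pocket at v=330. The foot's front edge runs (149,360)–(315,350).

Run:
```python
from h import *
import pickle
s,cal=pickle.load(open('w5.pkl','rb'))
c=lambda u,v,z:ray('wrist',220+u/2.4-.3,60+v/2.4-.3,z,cal)
yaw=lambda d:np.degrees(np.arctan2(d[1],d[0])).round(2)
fz=s['eef_pos'][2]-.0356+.006
L,R=c(149,360,fz),c(315,350,fz);g=np.radians(yaw(L-R)-90)
ctr=(L+R)/2-.013*np.array([np.cos(g),np.sin(g),0]);print('gauge',ctr,np.degrees(g),np.linalg.norm(L-R))
a,b=c(220.5,117,.04),c(227.5,241,.04);print(a,b,yaw(a-b),np.linalg.norm(a-b))
pl=b-(a-b)/np.linalg.norm(a-b)*.036;e=c(232,330,.04);print('plain',pl,'edge->',e-(a-b)/np.linalg.norm(a-b)*.008)
tl,tr=c(118,14,.04),c(314,5,.04);print('stand top yaw',yaw(tl-tr)-90,(tl+tr)/2-(a-b)/np.linalg.norm(a-b)*.102)
```

```text
gauge [ 0.39719695 -0.26637524  0.08335671] -7.859999999999999 0.04299051478586789
[ 0.468264   -0.27655601  0.04      ] [ 0.43246785 -0.27128688  0.04      ] -8.37 0.0361818785042593
plain [ 0.39685163 -0.26604424  0.04      ] edge-> [ 0.39687639 -0.26588249  0.04      ]
stand top yaw -9.019999999999996 [ 0.39593542 -0.26631147  0.04      ]
```

The gauge is aligned within 0.5 mm and 1°, so I'll lower it.

apply_moves(
  linear=[
    [0,0,-0.01],
    [0,0,-0.01],
    [0,0,-0.008],
    [0,0,-0.005],
    [0,0,-0.002],
    [0,0,0],
    [0,0,0],
  ],
  turn=[
    [0,0,0],
    [0,0,0],
    [0,0,0],
    [0,0,0],
    [0,0,0],
    [0,0,0],
    [0,0,0],
  ],
  hand=[1,1,1,1,1,1,1],
)

```text
t: 19.45
eef_pos: [0.3992, -0.2658, 0.0782]
eef_rot: [[0.98, -0.198, 0.0], [-0.198, -0.98, -0.0], [0.0, 0.0, -1.0]]
ft_force: [0.4, 0.6, -3.0]
finger_gap: 0.252
grasp_force: 58.8
```

apply_moves(
  linear=[
    [0,0,-0.001],
    [0,0,-0.0007],
    [0,0,0],
    [0,0,0],
  ],
  turn=[
    [0,0,0],
    [0,0,0],
    [0,0,0],
    [0,0,0],
  ],
  hand=[1,1,1,1],
)

```text
t: 19.85
eef_pos: [0.399, -0.2656, 0.0763]
eef_rot: [[0.98, -0.198, 0.0], [-0.198, -0.98, -0.0], [0.0, 0.0, -1.0]]
ft_force: [0.1, 0.3, -1.7]
finger_gap: 0.258
grasp_force: 58.8
```

apply_moves(
  linear=[
    [0,0,-0.0005],
    [0,0,-0.0003],
    [0,0,0],
    [0,0,0],
  ],
  turn=[
    [0,0,0],
    [0,0,0],
    [0,0,0],
    [0,0,0],
  ],
  hand=[1,1,1,1],
)

```text
t: 20.25
eef_pos: [0.3991, -0.2657, 0.0757]
eef_rot: [[0.98, -0.198, 0.0], [-0.198, -0.98, -0.0], [0.0, 0.0, -1.0]]
ft_force: [-0.9, 0.8, 1.6]
finger_gap: 0.252
grasp_force: 59.1
```

The foot touches the stand, so I'll release and withdraw upward.

apply_moves(
  linear=[
    [0,0,0],
    [0,0,0],
    [0,0,0],
    [0,0,0],
    [0,0,0],
    [0,0,0],
    [0,0,0],
    [0,0,0],
  ],
  turn=[
    [0,0,0],
    [0,0,0],
    [0,0,0],
    [0,0,0],
    [0,0,0],
    [0,0,0],
    [0,0,0],
    [0,0,0],
  ],
  hand=[0.8,0.7,0.6,0.4,0.2,0,0,0],
  newtons=20,
)

```text
t: 21.05
eef_pos: [0.3989, -0.2656, 0.0754]
eef_rot: [[0.98, -0.198, 0.0], [-0.198, -0.98, 0.0], [0.0, -0.0, -1.0]]
ft_force: [0.1, 0.1, -0.4]
finger_gap: 1.001
grasp_force: 0.0
```

apply_moves(
  linear=[
    [0,0,0.01],
    [0,0,0.03],
    [0,0,0.03],
    [0,0,0.03],
    [0,0,0.02],
    [0,0,0.02],
    [0,0,0],
    [0,0,0],
  ],
  turn=[
    [0,0,0],
    [0,0,0],
    [0,0,0],
    [0,0,0],
    [0,0,0],
    [0,0,0],
    [0,0,0],
    [0,0,0],
  ],
  hand=[0,0,0,0,0,0,0,0],
)

```text
t: 21.85
eef_pos: [0.399, -0.2657, 0.2158]
eef_rot: [[0.98, -0.198, 0.001], [-0.198, -0.98, -0.001], [0.001, 0.001, -1.0]]
ft_force: [-0.8, -0.4, -0.6]
finger_gap: 1.001
grasp_force: 0.0
```

Run:
```python
from h import *
s=sensors.state();print(s['t'],s['eef_pos'],s['finger_gap'])
a=snap('wrist','w6')[40:340,200:500,::-1]
b=snap('top','t6')[150:270,195:315,::-1]
cv2.imwrite('pics/c6.png',np.hstack([cv2.resize(a,(395,395)),cv2.resize(b,(395,395),interpolation=cv2.INTER_CUBIC)]))
```

```text
21.85 [ 0.39904801 -0.26572818  0.21576211] 1.0005028189461616
```

View pics/c6.png

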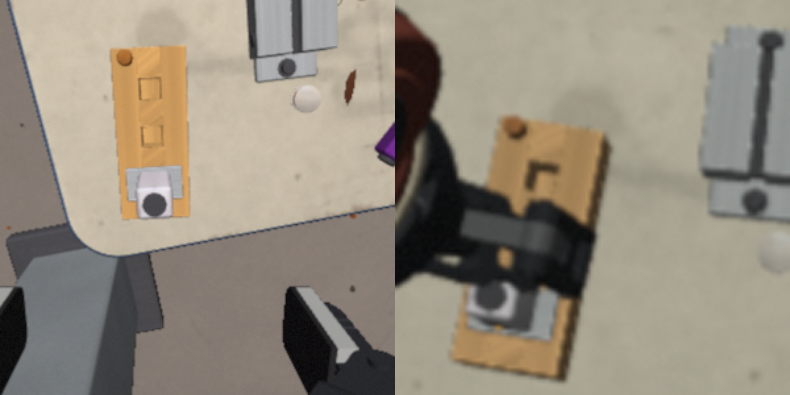

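The gauge stands upright in the plain-end seat and nothing else has moved. I'm handing it in.

```bash
python3 -c "
from h import *
print(order.close_job())"
```

```text
the job is handed in; nothing more can be done
None
```

The channel is about 9 mm deep (from arm position and force, since the pointer itself was too small to read in the pictures), so I stood the gauge upright in the plain-end seat and handed the job in at about 22 s.

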